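# Open the board holder by one hole

## Robot

A 6-joint arm with a two-finger parallel gripper is mounted at the origin on the work surface. World frame = base frame: x ahead of the robot, y to its left, z up, the work surface at z = 0. Lengths are in m, angles in rad, forces in N, time in s.
With the tool pointing down it reaches from about 0.35 to 0.975 m from the base axis. Payload 4.9 kg.
Tool frame: the origin (TCP) lies between the finger pads; the fingertips stand 19 mm ahead of it and the grasp point (between the pads) is the TCP; z points along the fingers, y is the line along which they close (so a half turn about z gives the same grasp; the last joint's range is limited). The gripper opens to 85 mm and grips with 20 to 120 N. Pads are 22 mm wide; open, the fingers measure 114 mm over their backs; the gripper's body (76 mm by 85 mm) begins 54 mm behind the grasp point. The pads swing forward as they close: fully open they stand 13 mm farther back than shut.
Start: joints at [-1.271, 0.053, 1.613, -0, 1.476, -0.119], TCP at [0.254, -0.571, 0.25] pointing down, gripper open.
Joint ranges: [-3.01, 3.01], [-1.01, 2.22], [0.06, 2.58], [-1.02, 4.17], [0.09, 2.62], [-3.14, 3.14]. Speed limits (rad/s): [2.57, 2.57, 3.14, 3.14, 3.14, 3.14].

## Interface

Orientations are given as a rotation vector (axis times angle).
In Python, from station import ctrl gives the robot as it stands. The module is installed in compiled form; this text tells all that it offers.
- The arm moves only by the tool servo_tool, never from a script. Its argument "increments" is a list that holds one entry, the list of rows, each a list of 5 numbers: the finger opening in cm, from 0 to 8.54, then the shift along the tool's x, y, z in cm, then the turn about the tool's z in degrees. A call has 1 to 5 rows; each row is the pose to reach, as a shift and turn from the pose commanded when the call began, along the tool's axes at that moment; what a row does not reach only later rows make up. A row lasts 1/10 s, in which the tool goes at most 50 mm and 8.59 degrees, less where a joint would pass 70% of its speed; a pose out of reach is approached as far as the arm can. A call with a gripper value outside its range is refused whole. The fingers move at their own pace and stop on an object; "newtons" is the grip in N (left out, the last holds). Time passes only in rows, so rows that repeat a pose let the fingers close. It gives the time, the measured TCP pose, the force, the opening and the grip force at its end, in the units of the state.
- ctrl.get_obs(): the state, without advancing time (a new reading comes with each control period).
- ctrl.get_image(name): name is "scene" or "top"; returns a dict with "img" (420x560x3 uint8, red, green, blue), "fx", "fy", "cx", "cy" (pixels), "k1" (the pictures are not rectified: a ray, as slopes to the right and down, at radius r is drawn at 1 + k1 r^2 times it, then the intrinsics apply), "rvec" (rotation vector, rad) and "tvec" (3), from world to camera coordinates, as OpenCV has them. Camera axes: x right, y down, z forward; pixel columns grow to the right and rows downward; lengths in m; the calibration is good to about 2 mm. A picture is of the moment at which its call begins. There is no depth.
- ctrl.finish_job(): hands the job in; it is judged then, once.
The state is a dict: "t": time; "q": joint angles; "dq": joint speeds; "effort": joint torques, N m; "tool_pos": TCP position; "tool_rot": TCP orientation; "contact_force": force on the tool from outside, world axes, zero at the start; "wrist_torque": the same for the moment, N m; "opening": finger opening in m; "grip_force": force on a finger pad.
Only numpy, scipy, OpenCV 4.12 (cv2) and the standard library are available. Lean on these libraries where they do the work, as an engineer would, in place of code of your own. Each camera call takes 0.05 s, during which the arm holds its last target. There are 200 camera calls.

## Task

The next circuit board is longer, so open the board holder by one hole: take the red knob of its lock plunger, pull it up, slide the blue sleeve away from the fixed jaw to the very next hole (never past it, nor the other way) and let the lock pin go fully home there. Finish while still holding the red knob with the pin fully home: do not let go, the sleeve must be still. Leave the other things on the bench where they are.

Things in the scene. Friction and masses are not known exactly. Their poses are not given: they have to be found in the camera images.
- holder: Circuit-board holder fixed to the bench: a bare aluminium square tube (30 x 30 mm, 320 mm long, top 75 mm above the bench) on two black feet. Four 11 mm lock holes in its top, 40 mm apart, at x = -40, 0, +40, +80 mm. Origin: on the bench below the starting hole (x = 0). x: along the tube, away from the fixed jaw, the way that opens the holder; y: across; z: up.
- fixed_jaw (a point): Top centre of the black jaw that is fixed to the tube near one end (holder x = -165 mm), 95 mm above the bench; 10 mm thick, 90 mm wide across the tube.
- moving_jaw (a point): Top centre of the black jaw that the blue sleeve carries, 45 mm from the plunger on the side of the fixed jaw, 95 mm above the bench; 10 mm thick, 90 mm wide across the tube.
- sleeve (a joint): Slide of the blue sleeve (50 mm long, 42 mm wide, top 81 mm above the bench; the lock plunger is in its middle) along the tube, in m. 0 = pin over the starting hole, 0.040 = over the next one; positive opens the holder, along the holder's +x. It rubs with about 2.5 N and stays where it is left. With the pin in a hole it has 1.5 mm of play each way.
- plunger (a joint): Height of the lock plunger, in m: 0 = pin home, 8 mm deep in its hole; it travels straight up to 0.014. A spring pushes it down (4 N at 0, 9 to 10 N fully up). Above 0.008 the pin is clear of the tube and the sleeve can slide; let down between holes it rests on the tube at 0.008. The pin is 8 mm thick with a ball end.
- knob: Red ribbed round pull knob on top of the lock plunger, the only thing to grip: an upright cylinder 26 mm in diameter and 34 mm tall. Origin: at its centre, 119 mm above the bench with the pin home; it rises and slides with the plunger and sleeve. z: up. Underneath it is a steel barrel, 20 mm in diameter, whose top is 99 mm above the bench; nothing else within 150 mm of it is higher than 95 mm.
- next_hole (a point): Centre of the mouth of the next hole (in the tube's top face, 75 mm above the bench), 40 mm along the holder's +x from the starting hole: the pin must end in it.
- board: Bystander: green circuit board, 150 x 90 mm, 15 mm high over its parts, lying flat beside the holder. Origin under its centre.
- spool: Bystander: steel-coloured solder spool, 52 mm in diameter, 46 mm high, standing beside the holder. Origin under its centre.
- screwdriver: Bystander: screwdriver with orange handle, 170 mm long, lying beside the holder, 26 mm high. Origin at mid length, on the bench; x: towards its tip.
- tray: Bystander: grey divided parts tray, 120 x 160 x 30 mm. Origin under its centre.
- flux: Bystander: amber jar with yellow cap, 44 mm in diameter, 60 mm high. Origin under its centre.
- meter: Bystander: yellow multimeter lying flat, 170 x 80 mm, 44 mm high over its round black selector. Origin under its centre.

How it is judged:
By the outcome, as a careful person would: the job done as asked, in the order asked, and still so for the second after the job is handed in, while the arm keeps its last pose, push and grip.
It also fails if it takes over 34 s, if anything falls off the work surface, if the arm or the gripper's body presses on something with over 40 N, if the wrist force passes 120 N, or if a joint passes its speed limit or range.

## Working session

There is one attempt and no reset: what is moved stays moved. The work goes in short steps, Python scripts to look and compute and a tool call to move; the robot and the scene stay as the last step left them, time stands still between calls to the robot, and variables do not carry over. Pictures are saved under pics/ and viewed, at most 10 in all, crops included, and the job is handed in when it is done.

Besides the shell and the picture viewer there is one more tool, called after "Call:" in YAML: its name, and indented under it one key for each argument. servo_tool: Moves the arm, as the interface text tells. Its arguments: {"type":"object","properties":{"increments":{"type":"array"},"newtons":{"type":"number"}},"required":["increments"]}

```bash
mkdir -p pics; cat > h.py <<'E'
import numpy as np, cv2
from station import ctrl
def snap(name,fn):
    d=ctrl.get_image(name); cv2.imwrite('pics/'+fn,d['img'][:,:,::-1]); np.save('pics/%s.npy'%name,{k:d[k] for k in d if k!='img'},allow_pickle=True); return d
def cal(name): return np.load('pics/%s.npy'%name,allow_pickle=True).item()
def K(d): return np.array([[d['fx'],0,d['cx']],[0,d['fy'],d['cy']],[0,0,1]]),np.array([d['k1'],0,0,0.])
def ray(d,uv):
    k,D=K(d); p=cv2.undistortPoints(np.array([[uv]],float),k,D)[0,0]
    R=cv2.Rodrigues(np.array(d['rvec'],float))[0]; c=-R.T@np.array(d['tvec'],float).ravel(); return c,R.T@np.array([*p,1])
def atz(d,uv,z):
    c,r=ray(d,uv); return c+r*(z-c[2])/r[2]
def proj(d,P):
    k,D=K(d); return cv2.projectPoints(np.array(P,float).reshape(-1,1,3),np.array(d['rvec'],float),np.array(d['tvec'],float),k,D)[0][:,0]
E
python3 - <<'E'
from h import *
a=snap('top','t0.png');b=snap('scene','s0.png')
for d in(a,b):
    hsv=cv2.cvtColor(d['img'],cv2.COLOR_RGB2HSV)
    for n,lo,hi in(('red',0,6),('red2',174,180),('blue',100,125)):
        m=cv2.inRange(hsv,(lo,130,60),(hi,255,255)); N,l,s,c=cv2.connectedComponentsWithStats(m)
        print(n,[(s[i].tolist(),c[i].round(1).tolist()) for i in range(1,N) if s[i,4]>30])
    print(ray(d,(280,210)))
o=ctrl.get_obs();print(o)
E
```

```text
red [([99, 68, 51, 67, 2310], [122.8, 97.1]), ([267, 107, 11, 15, 98], [271.1, 113.0]), ([536, 125, 24, 44, 858], [548.0, 145.7]), ([20, 258, 28, 7, 80], [32.7, 261.0]), ([548, 336, 12, 16, 39], [554.4, 342.9]), ([389, 339, 171, 81, 2469], [480.8, 383.6]), ([509, 389, 51, 31, 466], [539.2, 408.5]), ([286, 391, 19, 15, 53], [295.8, 396.6]), ([278, 397, 20, 23, 131], [288.6, 409.3]), ([201, 403, 26, 17, 96], [216.8, 410.5]), ([200, 408, 15, 12, 55], [206.9, 413.1])]
red2 [([134, 98, 20, 32, 259], [145.5, 118.3]), ([267, 107, 12, 16, 63], [273.8, 117.2]), ([122, 127, 11, 6, 35], [126.7, 129.7]), ([248, 221, 9, 10, 74], [252.0, 225.5])]
blue [([155, 70, 23, 19, 127], [165.8, 78.9]), ([137, 94, 313, 238, 58086], [294.7, 222.8]), ([4, 146, 16, 13, 124], [13.0, 153.3]), ([18, 272, 24, 7, 66], [29.9, 275.1])]
(array([ 0.3861453 , -0.01463443,  1.28467506]), array([ 0.12516449,  0.00760175, -0.99219976]))
red [([196, 0, 62, 22, 696], [219.5, 8.0]), ([350, 0, 62, 179, 4718], [381.5, 85.6]), ([32, 232, 42, 97, 1238], [50.4, 281.2]), ([70, 258, 23, 62, 337], [82.2, 288.1]), ([540, 265, 12, 22, 8
[... 630 characters left out ...]
]))
{'t': 0.1, 'q': array([-1.27101710e+00,  5.32962424e-02,  1.61416358e+00, -1.25528529e-06,
        1.47598959e+00, -1.19027163e-01]), 'dq': array([-8.37173045e-05, -1.92357608e-03, -4.98499754e-03, -1.04722443e-03,
        1.40989326e-03,  1.03737401e-03]), 'effort': array([ 3.64794369e-04, -3.94906175e+01, -3.71362388e+01, -7.60941748e-05,
        3.94882460e-03, -1.29594920e-05]), 'tool_pos': array([ 0.25399631, -0.57048268,  0.24917846]), 'tool_rot': array([-3.07115631e+00, -6.52678043e-01,  2.65029461e-04]), 'contact_force': array([-0.78668522,  0.66354826, -0.75925187]), 'wrist_torque': array([ 0.03122828, -0.00431594,  0.0395319 ]), 'grip_force': 0.0, 'opening': 0.0855707998766528}
```

View pics/t0.png

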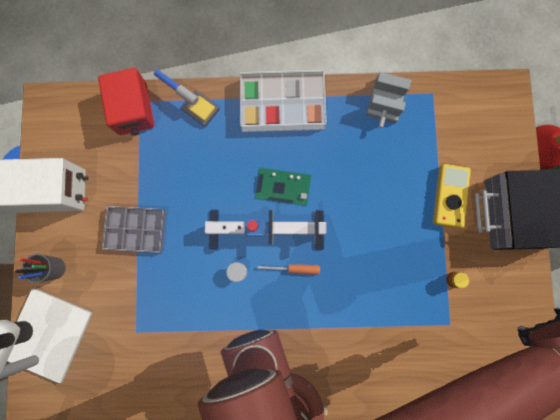

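View pics/s0.png

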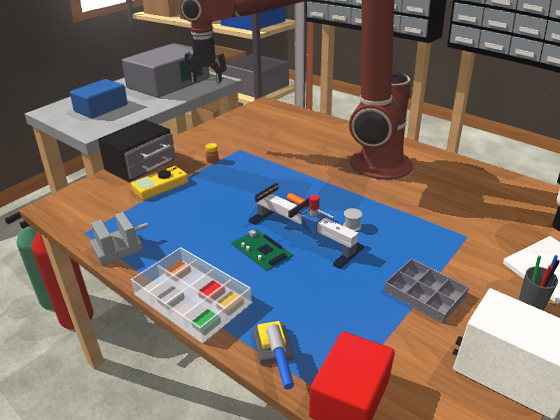

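The top view shows the knob at (252,225), the moving jaw at (271,227) and the fixed jaw at the right end (320,230). Two free holes sit left of the sleeve at about (225,227) and (239,227), so opening is towards image left. Next I'll zoom in.

```bash
python3 - <<'E'
from h import *
im=cv2.imread('pics/t0.png')[200:260,195:335]; im2=cv2.imread('pics/s0.png')[170:260,240:370]
a=cv2.resize(im,None,fx=5,fy=5,interpolation=cv2.INTER_CUBIC);b=cv2.resize(im2,None,fx=3.2,fy=3.2,interpolation=cv2.INTER_CUBIC)
c=np.zeros((600,700,3),np.uint8);c[:300]=a;c[305:305+b.shape[0],:b.shape[1]]=b
cv2.imwrite('pics/z0.png',c)
t=cal('top');s=cal('scene')
k=atz(t,(252,225.5),.136);print('knob',k)
for uv,z in(((252,225.5),.136),((320,230),.095),((271,227),.095),((225,227),.075),((239,227),.075)):print(uv,atz(t,uv,z))
c1,r1=ray(t,(252,225.5));c2,r2=ray(s,(313.5,203.5))
S=np.linalg.lstsq(np.c_[r1,-r2],c2-c1,rcond=None)[0];print(c1+r1*S[0],c2+r2*S[1])
E
```

```text
knob [0.49351799 0.06577034 0.136     ]
(252, 225.5) [0.49351799 0.06577034 0.136     ]
(320, 230) [ 0.48099471 -0.108343    0.095     ]
(271, 227) [0.49213645 0.01908567 0.095     ]
(225, 227) [0.49708164 0.14190844 0.075     ]
(239, 227) [0.49611874 0.10466221 0.075     ]
[0.49541827 0.06719334 0.11567075] [0.49587878 0.06653234 0.11566753]
```

View pics/z0.png

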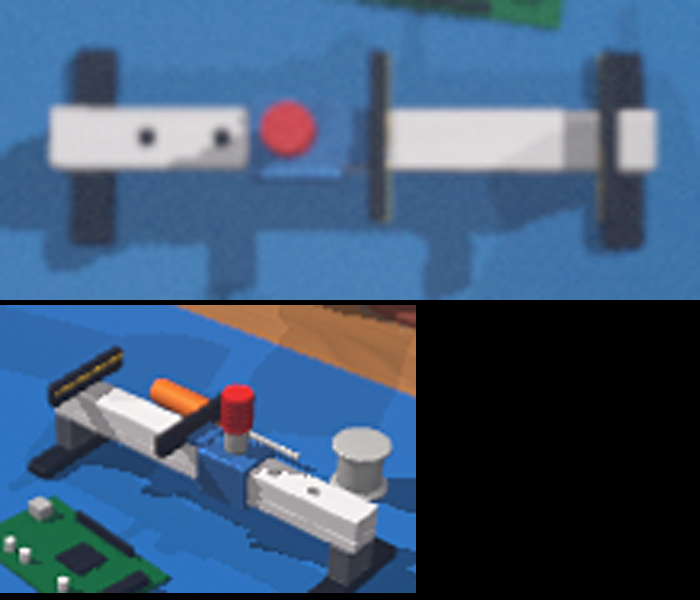

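```bash
python3 - <<'E'
from h import *
from scipy.spatial.transform import Rotation as Ro
t=cal('top');s=cal('scene')
z2=lambda x,y:(195+(x+.5)/5-.5,200+(y+.5)/5-.5)
L=atz(t,z2(50,138),.075);R=atz(t,z2(657,140),.075);h1=atz(t,z2(221,138),.075);h2=atz(t,z2(147,137),.075);kn=atz(t,z2(288,129),.136)
print(L,R,np.linalg.norm(L-R),h1,h2,np.linalg.norm(h1-h2),kn)
u=(L-R)/np.linalg.norm(L-R);print('u',u,'start hole',h1-.04*u,'mid',(L+R)/2, 'jaw', atz(t,z2(380,137),.095)+.045*u)
print('scene proj check',proj(s,[[*(h1-.04*u)[:2],.119]]))
o=ctrl.get_obs();M=Ro.from_rotvec(o['tool_rot']).as_matrix();print(M.round(3))
tgt=h1-.04*u
print('shift cm',M.T@(np.array([*tgt[:2],.2])-o['tool_pos'])*100)
ul=M.T@u;print('u in tool',ul,'turn for y||u',np.degrees(np.arctan2(-ul[0],ul[1])))
E
```

```text
[0.49795161 0.19624604 0.075     ] [ 0.48854396 -0.12603077  0.075     ] 0.32241408884129835 [0.4955998 0.1052008 0.075    ] [0.49715042 0.14457021 0.075     ] 0.039399937117567535 [0.49375794 0.06526128 0.136     ]
u [0.02917877 0.99957421 0.        ] start hole [0.49443265 0.06521783 0.075     ] mid [0.49324778 0.03510763 0.075     ] jaw [0.49347654 0.06511055 0.095     ]
scene proj check [[313.44865526 202.00798173]]
[[ 0.914  0.407 -0.001]
 [ 0.407 -0.914  0.002]
 [ 0.    -0.002 -1.   ]]
shift cm [ 47.81663091 -48.28901309   5.01737156]
u in tool [ 0.43315404 -0.90131819  0.00175679] turn for y||u -154.33206668801242
```

Call:
servo_tool:
  increments:
    - [[8.5,3.4,-3.4,0,0],[8.5,6.8,-6.8,0,0],[8.5,10.2,-10.2,0,0],[8.5,13.6,-13.6,0,0],[8.5,17,-17,0,0]]

```text
t: 0.6
tool_pos: [0.3405, -0.3445, 0.2497]
tool_rot: [-3.072, -0.652, 0.0]
contact_force: [1.2, 0.6, -0.1]
opening: 0.0853
grip_force: 0.0
```

Call:
servo_tool:
  increments:
    - [[8.5,3.4,-3.4,0,0],[8.5,6.8,-6.8,0,0],[8.5,10.2,-10.2,0,0],[8.5,13.6,-13.6,0,0],[8.5,17,-17,0,0]]

```text
t: 1.1
tool_pos: [0.4265, -0.1201, 0.25]
tool_rot: [3.073, 0.653, 0.0]
contact_force: [0.6, -0.3, -0.4]
opening: 0.085
grip_force: 0.0
```

Call:
servo_tool:
  increments:
    - [[8.5,3.4,-3.4,0,6],[8.5,6.8,-6.8,0,12],[8.5,10.2,-10.2,1,18],[8.5,13.0,-13.3,2,24],[8.5,13.8,-14.3,3,25.7]]

```text
t: 1.6
tool_pos: [0.4947, 0.0681, 0.2195]
tool_rot: [-3.14, 0.044, 0.001]
contact_force: [-0.2, -0.0, -0.0]
opening: 0.0852
grip_force: 0.0
```

Call:
servo_tool:
  increments:
    - [[8.5,0,0,1,0],[8.5,0,0,2,0],[8.5,0,0,2,0]]

```text
t: 1.9
tool_pos: [0.4931, 0.0637, 0.1981]
tool_rot: [3.141, -0.048, -0.006]
contact_force: [-0.4, -0.6, 0.2]
opening: 0.0849
grip_force: 0.0
```

```bash
cat > rel.py <<'E'
from h import *
from scipy.spatial.transform import Rotation as Ro
o=ctrl.get_obs();M=Ro.from_rotvec(o['tool_rot']).as_matrix();k=np.array([.494,.0652,.122]);u=np.array([.0292,.9996,0])
print(o['t'],o['tool_pos'],o['opening'],o['grip_force'],o['contact_force'])
print('shift cm',M.T@(k-o['tool_pos'])*100,'u',(M.T@u).round(4))
E
python3 - <<'E'
import rel
from h import *
a=snap('top','t1.png');b=snap('scene','s1.png')
A=cv2.resize(a['img'][170:290,160:340],(720,480))[:,:,::-1]
B=cv2.resize(b['img'][110:260,230:390],(640,600))[:,:,::-1]
cv2.imwrite('pics/z1s.png',B)
E
```

```text
1.9 [0.49313306 0.06374188 0.19810369] 0.08489947280504491 0.0 [-0.35845779 -0.63079567  0.21505893]
shift cm [ 0.11010651 -0.15089818  7.60996759] u [-1.4e-03 -1.0e+00 -3.0e-04]
```

View pics/z1s.png

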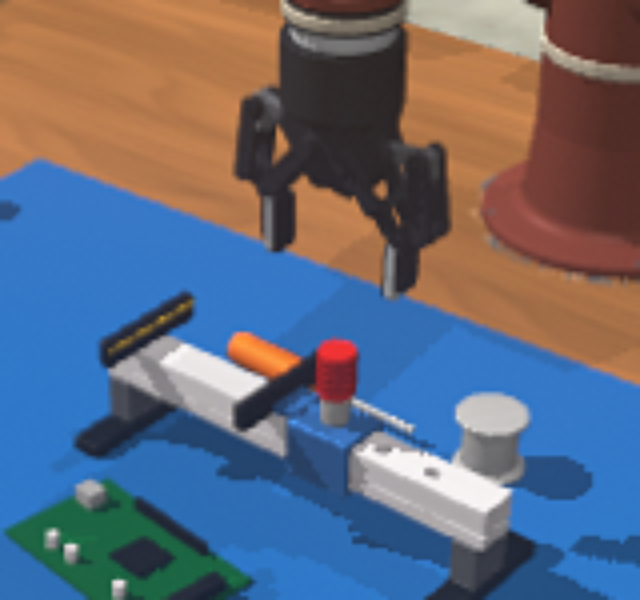

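The gripper is centred above the knob, with its fingers closing along the tube. I'll descend and close.

Call:
servo_tool:
  increments:
    - [[8.5,0.1,-0.1,2.5,0],[8.5,0.1,-0.1,5,0],[8.5,0.1,-0.1,6.5,0],[8.5,0.1,-0.1,7.5,0],[8.5,0.1,-0.1,7.5,0]]

```text
t: 2.5
tool_pos: [0.4948, 0.0653, 0.1242]
tool_rot: [3.141, -0.048, -0.003]
contact_force: [-0.9, 0.7, -0.0]
opening: 0.0849
grip_force: 0.0
```

Call:
servo_tool:
  increments:
    - [[3.5,0,0,0,0],[3.5,0,0,0,0],[3.5,0,0,0,0],[3.2,0,0,0,0],[3.2,0,0,0,0]]
  newtons: 60

```text
t: 3.0
tool_pos: [0.4957, 0.0657, 0.1257]
tool_rot: [3.141, -0.047, 0.001]
contact_force: [0.3, -0.2, 0.3]
opening: 0.0316
grip_force: 0.0
```

```bash
python3 - <<'E'
import rel
from h import *
a=snap('top','t2.png');b=snap('scene','s2.png')
cv2.imwrite('pics/z2.png',cv2.resize(b['img'][130:260,240:370],(600,600))[:,:,::-1])
E
```

```text
3.0 [0.4956656  0.06568202 0.12570388] 0.031603358396828825 0.0 [ 0.31563082 -0.20426821  0.29118117]
shift cm [-0.16530876  0.05311885  0.37027643] u [-4.e-04 -1.e+00  0.e+00]
```

View pics/z2.png

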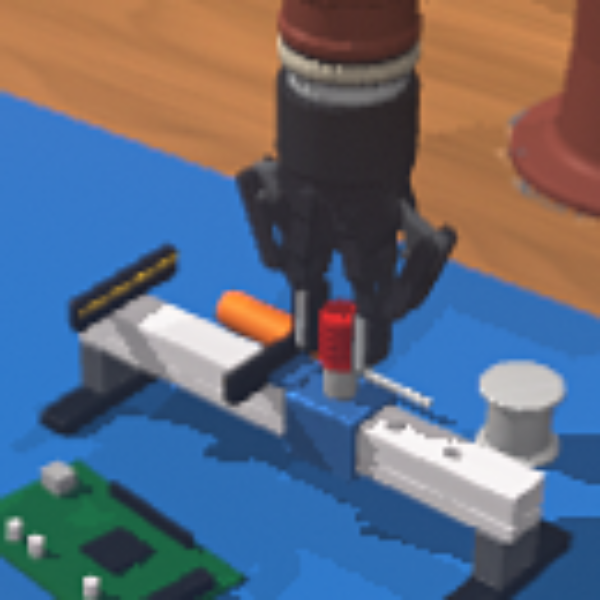

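The fingers straddle the knob, at crop (302,320) and (362,340) with the knob at (338,335). The depth along x needs a numeric check.

```bash
python3 - <<'E'
from h import *
s=cal('scene');k=600/130
for dx in(-.011,.011):
  for dy in(-.0158,.0158):
    print(dx,dy,[( (proj(s,[[.4955+dx,.0657+dy,z]])[0]-[240,130])*k).round(0).tolist() for z in(.107,.129)])
print('knob top/bottom centre at .4945',[((proj(s,[[.4945,.0655,z]])[0]-[240,130])*k).round(0).tolist() for z in(.102,.136)])
im=cv2.imread('pics/s2.png')[182:222,292:332];cv2.imwrite('pics/z3.png',cv2.resize(im,(600,600),interpolation=cv2.INTER_CUBIC))
E
```

```text
-0.011 -0.0158 [[327.0, 334.0], [328.0, 301.0]]
-0.011 0.0158 [[372.0, 352.0], [374.0, 319.0]]
0.011 -0.0158 [[304.0, 350.0], [304.0, 317.0]]
0.011 0.0158 [[350.0, 370.0], [351.0, 336.0]]
knob top/bottom centre at .4945 [[339.0, 358.0], [340.0, 307.0]]
```

View pics/z3.png

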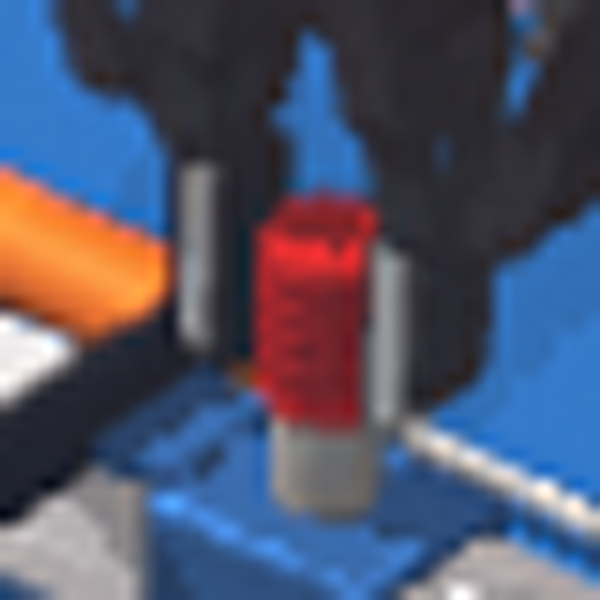

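Pad front edges appear at crop (306,348) and (354,371), against predicted (304,350) and (350,370), so the knob is centred to within about 1–2 mm. I'll go down 3 mm and grip.

Call:
servo_tool:
  increments:
    - [[3.2,-0.1,0,0.3,0],[2.4,-0.1,0,0.3,0],[2.0,-0.1,0,0.3,0],[2.0,-0.1,0,0.3,0],[2.0,-0.1,0,0.3,0]]
  newtons: 60

```text
t: 3.6
tool_pos: [0.4941, 0.0657, 0.122]
tool_rot: [-3.141, 0.047, 0.001]
contact_force: [-0.4, 0.7, -1.1]
opening: 0.0243
grip_force: 58.8
```

Call:
servo_tool:
  increments:
    - [[2.0,0,0,0,0],[2.0,0,0,0,0]]

```text
t: 3.8
tool_pos: [0.4941, 0.0657, 0.122]
tool_rot: [-3.141, 0.047, 0.001]
contact_force: [-0.5, -0.3, -1.2]
opening: 0.0245
grip_force: 58.8
```

Gripped at 59 N. I'll lift 11 mm.

Call:
servo_tool:
  increments:
    - [[2.0,0,0,-0.3,0],[2.0,0,0,-0.6,0],[2.0,0,0,-0.9,0],[2.0,0,0,-1.1,0],[2.0,0,0,-1.1,0]]

```text
t: 4.3
tool_pos: [0.494, 0.0657, 0.1329]
tool_rot: [-3.141, 0.047, 0.001]
contact_force: [1.6, 0.1, -9.0]
opening: 0.0246
grip_force: 59.2
```

```bash
python3 - <<'E'
import rel
from h import *
b=snap('scene','s3.png')
cv2.imwrite('pics/z4.png',cv2.resize(b['img'][180:220,290:330],(600,600),interpolation=cv2.INTER_CUBIC)[:,:,::-1])
E
```

```text
4.3 [0.49403569 0.0657127  0.13287162] 0.02458587936012895 59.231491684913635 [ 1.6420171   0.14201004 -9.02588783]
shift cm [-1.02308050e-03  5.14098956e-02  1.08716051e+00] u [-6.e-04 -1.e+00  1.e-04]
```

View pics/z4.png

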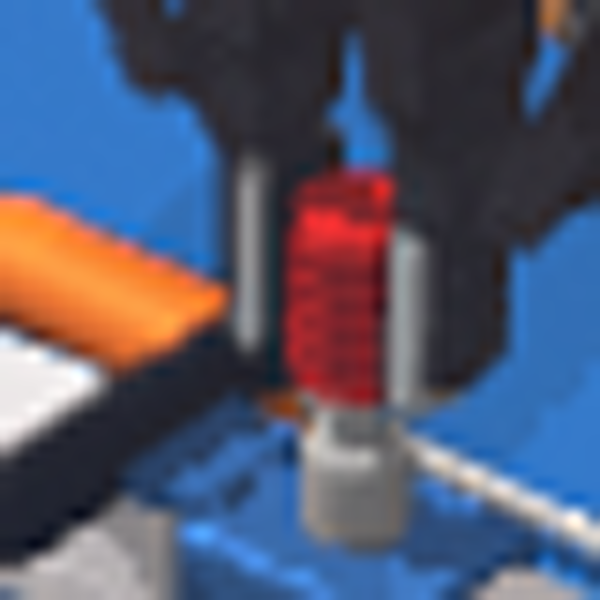

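The steel stem shows at about (360,430) below the raised knob, and the spring pulls 9 N, so the pin is clear. I'll slide along tool −y.

Call:
servo_tool:
  increments:
    - [[2.0,0,-0.5,-1.1e-16,0],[2.0,0,-1.1,0,0],[2.0,0,-1.7,0,0],[2.0,0,-2.3,0,0],[2.0,0,-2.8,0,0]]

```text
t: 4.85
tool_pos: [0.495, 0.0942, 0.133]
tool_rot: [3.141, -0.046, -0.001]
contact_force: [0.7, -2.8, -9.1]
opening: 0.0249
grip_force: 59.3
```

Call:
servo_tool:
  increments:
    - [[2.0,0,-0.4,0,0],[2.0,0,-0.8,0,0],[2.0,0,-1.1,0,0],[2.0,0,-1.2,0,0],[2.0,0,-1.2,0,0]]

```text
t: 5.35
tool_pos: [0.4954, 0.106, 0.1332]
tool_rot: [-3.141, 0.046, 0.001]
contact_force: [-1.0, -0.6, -9.1]
opening: 0.0247
grip_force: 59.3
```

Call:
servo_tool:
  increments:
    - [[2.0,0,0,0.2,0],[2.0,0,0,0.4,0],[2.0,0,0,0.5,0],[2.0,0,0,0.6,0],[2.0,0,0,0.6,0]]

```text
t: 5.85
tool_pos: [0.4955, 0.1059, 0.1273]
tool_rot: [-3.141, 0.047, 0.001]
contact_force: [-3.2, 0.7, -7.5]
opening: 0.0246
grip_force: 59.5
```

Call:
servo_tool:
  increments:
    - [[2.0,0,0,0.2,0],[2.0,0,0,0.4,0],[2.0,0,0,0.5,0],[2.0,0,0,0.55,0],[2.0,0,0,0.55,0]]

```text
t: 6.35
tool_pos: [0.4956, 0.1059, 0.122]
tool_rot: [-3.141, 0.047, 0.001]
contact_force: [-5.7, 2.4, -4.6]
opening: 0.0248
grip_force: 59.7
```

Height is back to the start value, but the spring load still hangs on the gripper. I'll ease down until the pin bottoms, and relieve the side force.

Call:
servo_tool:
  increments:
    - [[2.0,-0.05,0,0.05,0],[2.0,-0.1,0,0.1,0],[2.0,-0.1,0,0.1,0]]

```text
t: 6.65
tool_pos: [0.4955, 0.1059, 0.122]
tool_rot: [-3.141, 0.047, -0.003]
contact_force: [-4.1, 2.4, 0.1]
opening: 0.0245
grip_force: 60.0
```

Call:
servo_tool:
  increments:
    - [[2.0,0,0,0.05,0],[2.0,0,0,0.1,0],[2.0,0,0,0.1,0],[2.0,0,0,0.1,0],[2.0,0,0,0.1,0]]

```text
t: 7.15
tool_pos: [0.4956, 0.1059, 0.1219]
tool_rot: [-3.141, 0.047, -0.003]
contact_force: [-5.6, 2.3, 4.9]
opening: 0.0244
grip_force: 60.6
```

```bash
python3 - <<'E'
import rel
from h import *
a=snap('top','t4.png');b=snap('scene','s4.png')
B=cv2.resize(b['img'][180:230,290:350],(720,600),interpolation=cv2.INTER_CUBIC)[:,:,::-1]
cv2.imwrite('pics/z5.png',B)
E
```

```text
7.15 [0.4956249 0.1058806 0.1219171] 0.024415428731713665 60.63105225563049 [-5.55049137  2.30967715  4.92033785]
shift cm [-0.04132237  4.07108986 -0.01017699] u [-6.e-04 -1.e+00  4.e-04]
```

View pics/z5.png

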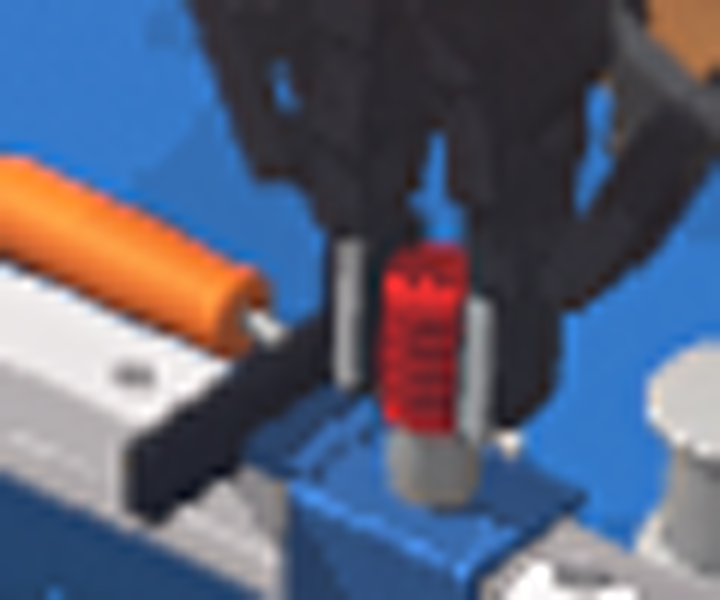

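The knob sits directly on its barrel (bottom at about (425,425), no stem visible). One hole remains free beyond the sleeve at (585,575), and the uncovered hole behind at (135,375) is the −40 mm one. The pin is home in the next hole, the sleeve is still and the knob is held.

```bash
python3 -c "
from station import ctrl
print(ctrl.finish_job())"
```

```text
the job is handed in; nothing more can be done
None
```

I opened the board holder by one hole and handed the job in: the lock pin is fully home in the next hole, the sleeve is still, and the gripper is still holding the red knob. It took about 7 s of the 34 s allowed.

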